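# Stand the practice panel up in the service stand to reach its underside

## Task

The flat practice panel lies on its four feet in front of the service stand, and its underside has to be worked on. Slide it squarely between the stand's guide ears until its edge meets the two uprights, then, without lifting that edge off the bench any higher than it already lies, tip the panel up on it until it leans flat against both uprights with its feet facing out. Then press the stand's clamp rail down until it sits on the panel's top edge, let go, and leave the other things on the bench where they are.

Things in the scene. Friction and masses are not known exactly. Their poses are not given: they have to be found in the camera images.
- panel: Practice panel, about 0.24 kg: acrylic sheet 215 mm (own x) by 190 mm (own y), 4 mm thick, on four round feet 38 mm tall, 26 mm across, at x +/-88, y +/-75 mm. Origin: centre, at the level of the foot ends; z out of the component side (parts to 22 mm tall, none within 18 mm of the rim). It starts flat, feet down, +y edge to the stand. Finished: z is 102 deg from vertical, feet to the open side.
- low_edge (a point): Middle of the panel's +y edge (the one nearest the stand), halfway through the sheet. 40 mm above the bench while the panel lies flat; pushed home against the uprights it then lies at the stand's x = 8 mm. It becomes the lower edge: as the other edge is raised it slides down the uprights to the bench.
- free_edge (a point): Middle of the panel's -y edge (away from the stand), halfway through the sheet, 190 mm from low_edge; the edge to raise, which becomes the top edge. Under it is a gap of 38 mm to the bench, clear of feet for 62 mm to either side of the middle.
- stand: Service stand, screwed down, cannot move: two uprights, each 22 mm wide, at y +/-109 mm, 267 mm long, leaning back 12 deg, open between them. Origin: on the bench midway between the uprights, where their front faces meet the bench; x points back (the way to push the panel), z up. Front faces lie at x = 0.2126 z. Feet and stays reach back to x = 138 mm.
- ear_left (a point): Front tip of the sheet-steel guide ear at the stand's +y side (mirrored at -y), 36 mm above the bench. Ears are 50 mm tall (z 11 to 61 mm), 2.5 mm thick; they stand 224 mm apart from the uprights forward to x = -24 mm of the stand, then flare to 262 mm apart at x = -54 mm, so they centre the panel to 4.5 mm.
- rail (a joint): Clamp rail: how far it is pressed down along the uprights, m. 0 is fully up (starts 0 to 0.006); friction of about 4.5 N holds it where it is left; it meets the standing panel's top edge at 0.030 (with no panel it stops at 0.036). Its front lip (middle 100 mm) hangs 13 mm below it, leaving a 12 mm gap to the uprights' plane for the panel's edge. Raised, it clears the panel as it is tipped.
- rail_pad (a point): Middle of the top of the rubber thumb pad (70 mm along the rail, 34 mm across, tilted 12 deg with the stand) on the clamp rail: the place to press. Moves with the rail; rail up, about 237 mm above the bench and 53 mm behind the stand's origin.
- block: Bystander, to be left alone: plug-in component block, 26x52x19 mm, loose behind the uprights. Origin: centre of its underside.
- starter: Bystander, to be left alone: small white can with two pins, 21 mm across, 39 mm tall, loose behind the uprights. Origin: centre of its underside.
- pliers: Bystander, to be left alone: long-nose pliers, 151 mm, lying flat at the right front. Origin: centre of its underside.
- driver: Bystander, to be left alone: slim screwdriver, 135 mm, lying flat at the right front. Origin: centre of its underside.

How it is judged:
By the outcome, as a careful person would: the job done as asked, in the order asked, and still so for the second after the job is handed in, with the robot touching nothing.
It also fails if it takes over 72 s, if anything falls off the work surface, if the arm or the gripper's body presses on something with over 40 N, if the wrist force passes 120 N, or if a joint passes its speed limit or range.

## Robot

A 6-joint arm with a two-finger parallel gripper is mounted at the origin on a cart in front of the work surface, level with it; the furniture and walls round the work are solid. World frame = base frame: x ahead of the robot, y to its left, z up, the work surface at z = 0. Lengths are in m, angles in rad, forces in N, time in s.
With the tool pointing down it reaches from about 0.425 to 0.95 m from the base axis. Payload 3.5 kg.
Tool frame: the origin (TCP) lies between the finger pads; the fingertips stand 11 mm ahead of it and the grasp point (between the pads) lies 8 mm behind it (robot.tip_reach is the distance from the TCP to the fingertips, in m); z points along the fingers, y is the line along which they close (so a half turn about z gives the same grasp; the last joint's range is limited). The gripper opens to 85 mm and grips with 20 to 120 N. Pads are 22 mm wide; open, the fingers measure 114 mm over their backs; the gripper's body (76 mm by 85 mm) begins 54 mm behind the grasp point. The pads swing forward as they close: fully open they stand 13 mm farther back than shut.
Start: joints at [1.057, 0.286, 1.577, -0, 1.279, -0.15], TCP at [0.24, 0.631, 0.242] pointing down, gripper open.
Joint ranges: [-2.77, 2.77], [-0.9, 2.22], [0.21, 2.48], [-1.53, 4.67], [0.24, 2.81], [-2.84, 2.84]. Speed limits (rad/s): [2.79, 2.79, 3.14, 3.14, 3.14, 3.14].

## Interface

Orientations are given as a unit quaternion [x, y, z, w].
In Python, from station import robot gives the robot as it stands.
- The arm moves only by the shell command python3 -m jog 'ROWS' [FORCE]. ROWS is JSON, one flat list of numbers, 7 for each row, row after row: the shift along the world's x, y, z in cm, then the turn, a rotation vector about the world's x, y, z in rad, then the gripper command: -1 is shut, 1 is fully open, values between are in proportion. A call has 1 to 8 rows; each row is the pose to reach, as a shift and turn from the pose commanded when the call began; what a row does not reach only later rows make up. A row lasts 1/10 s, in which the tool goes at most 50 mm and 8.59 degrees, less where a joint would pass 70% of its speed; a pose out of reach is approached as far as the arm can. A call with a gripper value outside its range is refused whole. The fingers move at their own pace and stop on an object; FORCE is the grip in N (left out, the last holds). Time passes only in rows, so rows that repeat a pose let the fingers close. It gives the time, the measured TCP pose, the force, the opening and the grip force at its end, in the units of the state.
- robot.read_state(): the state, without advancing time (a new reading comes with each control period).
- robot.get_image(name): name is "scene" or "top"; returns a dict with "frame" (384x512x3 uint8, blue, green, red), "z_map" (384x512 float32, m along the optical axis (not along the pixel's ray), 0 where there is no reading), "fov_y" (degrees; the focal length in pixels is half the picture's height over the tangent of half this angle, whatever the lens; pixels are square), "cx", "cy" (the principal point, pixels), "eye" and "rotation" of the camera in the world. Camera axes: x right, y down, z forward; pixel columns grow to the right and rows downward; lengths in m; the calibration is good to about 2 mm. A picture is of the moment at which its call begins.
- robot.sign_off(): hands the job in; it is judged then, once.
The state is a dict: "time": time; "qpos": joint angles; "dq": joint speeds; "tau": joint torques, N m; "position": TCP position; "tool_rot": TCP orientation; "wrist_force": force on the tool from outside, world axes, zero at the start; "ft_torque": the same for the moment, N m; "gripper_width": finger opening in m; "gripper_force": force on a finger pad.
Only numpy, scipy, OpenCV 4.12 (cv2) and the standard library are available. Lean on these libraries where they do the work, as an engineer would, in place of code of your own. Each camera call takes 0.05 s, during which the arm holds its last target. There are 200 camera calls.

## Working session

There is one attempt and no reset: what is moved stays moved. The work goes in short steps, Python scripts to look and compute and a shell command to move; the robot and the scene stay as the last step left them, time stands still between calls to the robot, and variables do not carry over. Pictures are saved under pics/ and viewed, at most 10 in all, crops included, and the job is handed in when it is done.

```bash
ls; mkdir -p pics
cat > h.py <<'E'
import numpy as np, cv2
from station import robot
def grab(n):
    d=robot.get_image(n); f=192/np.tan(np.radians(d["fov_y"])/2)
    z=d["z_map"]; v,u=np.mgrid[:384,:512]
    P=np.stack([(u-d["cx"])/f*z,(v-d["cy"])/f*z,z],-1)@np.array(d["rotation"]).T+np.array(d["eye"])
    P[z==0]=np.nan
    return d["frame"],P,d
E
python3 - <<'E'
from h import *
for n in("scene","top"):
    f,P,d=grab(n); cv2.imwrite(f"pics/{n}0.png",f); np.save(f"{n}0.npy",P); print(n,d["eye"],d["rotation"],d["fov_y"],d.keys())
s=robot.read_state(); print(s)
E
```

```text
picsTraceback (most recent call last):
  File "<stdin>", line 3, in <module>
  File "h.py", line 6, in grab
    P=np.stack([(u-d["cx"])/f*z,(v-d["cy"])/f*z,z],-1)@np.array(d["rotation"]).T+np.array(d["eye"])
      ~~~~~~~~~~~~~~~~~~~~~~~~~~~~~~~~~~~~~~~~~~~~~~~~^~~~~~~~~~~~~~~~~~~~~~~~~~
ValueError: matmul: Input operand 1 has a mismatch in its core dimension 0, with gufunc signature (n?,k),(k,m?)->(n?,m?) (size 4 is different from 3)
```

Rotation is a quaternion.

```bash
sed -i 's/np.array(d\["rotation"\]).T/R.from_quat(d["rotation"]).as_matrix().T/; 1a from scipy.spatial.transform import Rotation as R' h.py
python3 - <<'E'
from h import *
for n in("scene","top"):
    f,P,d=grab(n); cv2.imwrite(f"pics/{n}0.png",f); np.save(f"{n}0.npy",P); print(n,d["eye"],d["rotation"],d["fov_y"])
s=robot.read_state(); print(s)
E
```

```text
scene [ 0.13536193 -0.81507916  1.22461239] [ 0.91361798 -0.22397162  0.08722642 -0.32791835] 48.59486786123398
top [ 0.33907523 -0.04357417  1.5758301 ] [ 0.71066159 -0.69917736  0.05255218 -0.05787393] 45.00174278475254
{'time': 0.15, 'qpos': array([ 1.05698263e+00,  2.86990767e-01,  1.57784151e+00, -1.45133038e-05,
        1.27861461e+00, -1.50000360e-01]), 'dq': array([-0.00308983, -0.00220753, -0.00368128, -0.00039538, -0.00101313,
        0.00017066]), 'tau': array([ 9.70963374e-04, -4.06599748e+01, -2.93141681e+01, -1.27236881e-04,
        3.92346541e-03, -9.58452688e-06]), 'position': array([0.23992214, 0.63039249, 0.24124543]), 'tool_rot': array([ 1.80902970e-01,  9.83500511e-01, -8.78780894e-04, -2.95529809e-04]), 'wrist_force': array([ 0.15008982, -0.60263744,  0.04246473]), 'ft_torque': array([ 0.00795789, -0.01261128,  0.00542049]), 'gripper_force': 0.0, 'gripper_width': 0.08556468299058259}
```

View pics/scene0.png

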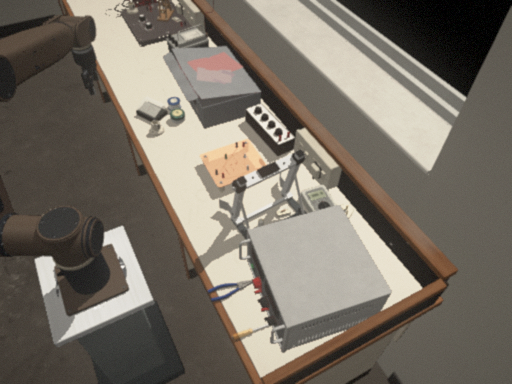

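View pics/top0.png

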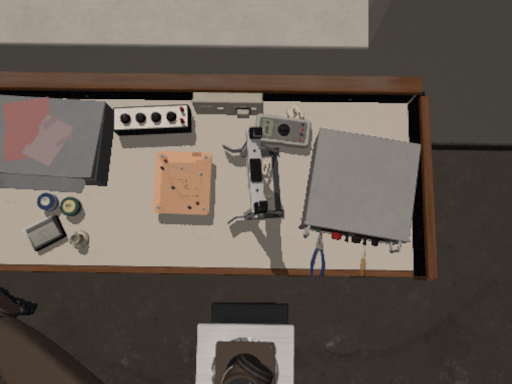

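The scene shows the panel (orange, top image ~(184,183)) left of the stand (~(258,175), pad at (256,171)). Stand's x is toward world −y, and the pliers and driver lie at the lower right, clear of the work. Now I'll measure.

Run:
```python
from h import *
P=np.load("top0.npy"); f=cv2.imread("pics/top0.png"); S=np.load("scene0.npy"); fs=cv2.imread("pics/scene0.png")
for nm,p,g in(("top",P,f),("scene",S,fs)):
    h=cv2.cvtColor(g,cv2.COLOR_BGR2HSV)
    m=(h[...,0]>5)&(h[...,0]<22)&(h[...,1]>90)&(h[...,2]>150)&(abs(p[...,2]-.042)<.012)&(p[...,0]>.3)
    q=p[m]; print(nm,len(q),np.median(q[:,2]),cv2.minAreaRect(q[:,:2].astype(np.float32)*1000))
# stand: rail level
r=P[135:225,240:285].reshape(-1,3); hi=r[(r[:,2]>.2)]
print("rail",len(hi),cv2.minAreaRect(hi[:,:2].astype(np.float32)*1000),np.percentile(hi[:,2],[5,50,95]))
sub=f[135:225,240:285]; dark=(sub.max(-1)<70).reshape(-1)&(r[:,2]>.2)
print("dark",cv2.minAreaRect(r[dark][:,:2].astype(np.float32)*1000) , r[dark].mean(0))
# ears
lo=[]
for p in(P,S):
    q=p.reshape(-1,3); k=(q[:,2]>.02)&(q[:,2]<.068)&(abs(q[:,0]-.65)<.25)&(q[:,1]<.12)&(q[:,1]>-.16); lo.append(q[k])
# ortho picture: 2px/mm?? 1.5 px/mm
def ortho(p,g):
    o=np.zeros((600,800,3),np.uint8); q=p.reshape(-1,3); c=g.reshape(-1,3)
    ok=~np.isnan(q[:,0]); q=q[ok];c=c[ok]
    u=((.32-q[:,1])*1500).astype(int); v=((.88-q[:,0])*1500).astype(int)
    idx=np.argsort(q[:,2])
    hcol=cv2.applyColorMap(np.clip(q[:,2]*1000,0,255).astype(np.uint8).reshape(-1,1),cv2.COLORMAP_JET)[:,0]
    for i in idx:
        if 2<=u[i]<796 and 2<=v[i]<596 and q[i,2]>.006: cv2.rectangle(o,(u[i]-1,v[i]-1),(u[i]+1,v[i]+1),hcol[i].tolist(),-1)
    return o
cv2.imwrite("pics/ort.png",ortho(P,f))
cv2.imwrite("pics/crop.png",cv2.resize(f[110:240,140:320],None,fx=4.4,fy=4.4,interpolation=cv2.INTER_CUBIC))
```

```text
top 3167 0.04170179199434565 ((613.2031860351562, 221.67340087890625), (185.55538940429688, 211.470947265625), 89.10501861572266)
scene 1104 0.04252736565603621 ((609.2476806640625, 216.2053680419922), (214.21322631835938, 172.7692413330078), 3.8677730560302734)
rail 1184 ((606.3934326171875, -25.722763061523438), (245.2506866455078, 52.94949722290039), 5.525840759277344) [0.22033412 0.23146297 0.26124628]
dark ((604.4675903320312, -32.255191802978516), (238.11656188964844, 40.316246032714844), 5.525840759277344) [ 0.5915892  -0.03163495  0.24130637]
```

View pics/ort.png

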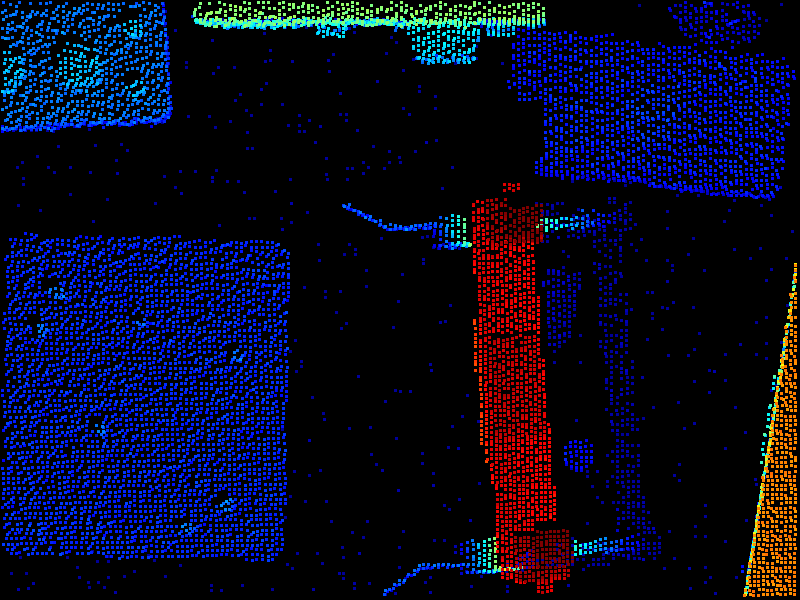

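View pics/crop.png

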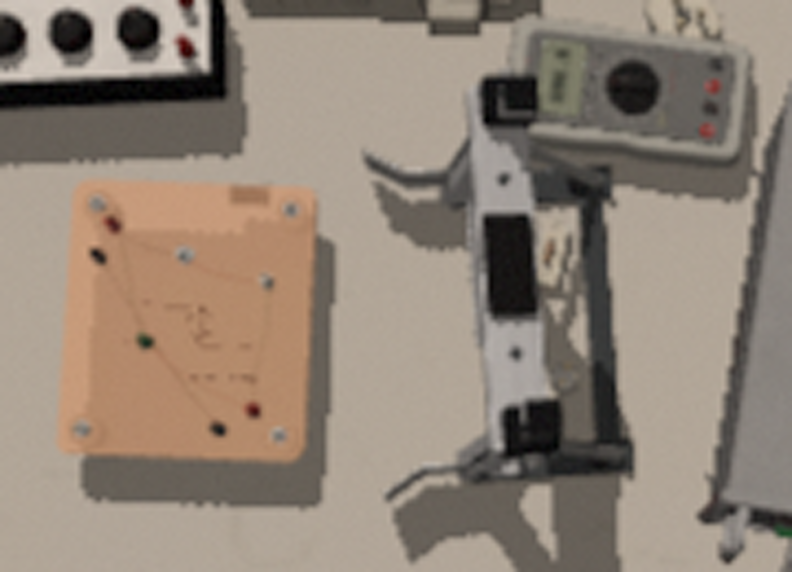

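Ortho: ear tips at (345,205) and (385,595); panel spans (5–290, 240–560). I'll refine the panel and stand frames.

```bash
cat >> h.py <<'E'
tips=np.array([[.743,.090],[.483,.063]])
def panel(P,f):
    h=cv2.cvtColor(f,cv2.COLOR_BGR2HSV)
    m=((h[...,0]>4)&(h[...,0]<22)&(h[...,1]>70)&(abs(P[...,2]-.042)<.008)&(P[...,0]>.3)).astype(np.uint8)
    m=cv2.morphologyEx(m,cv2.MORPH_CLOSE,np.ones((7,7)))>0
    m&=abs(P[...,2]-.042)<.008
    q=P[m][:,:2]*1000; lo,hi=np.percentile(q,1,0),np.percentile(q,99,0); out={}
    for ax in(0,1):
        o=1-ax; b=np.round((q[:,o]-q[:,o].mean())/4)
        for nm,fn in(("min",np.min),("max",np.max)):
            ks=[k for k in np.unique(b) if abs(k)<20]
            t=np.array([[np.mean(q[b==k,o]),fn(q[b==k,ax])] for k in ks])
            c=np.polyfit(t[:,0],t[:,1],1); r=abs(np.polyval(c,t[:,0])-t[:,1]); g=r<3; c=np.polyfit(t[g,0],t[g,1],1)
            out["xy"[ax]+nm]=(np.degrees(np.arctan(c[0])).round(2),np.polyval(c,[t[:,0].mean()]).round(1)[0],t[:,0].mean().round(1))
    return out
E
python3 - <<'E'
from h import *
P=np.load("top0.npy"); f=cv2.imread("pics/top0.png")
print(panel(P,f))
q=P.reshape(-1,3); ok=(q[:,2]>.03)&(q[:,2]<.07)
for nm,x0,x1,sgn in(("L",.70,.76,1),("R",.46,.52,-1)):
    k=ok&(q[:,0]>x0)&(q[:,0]<x1)&(q[:,1]>-.0)&(q[:,1]<.11); t=q[k]; t=t[np.argsort(-t[:,1])]
    print(nm,len(t)); print(t[:60:3].round(4).tolist())
# rail front/back line fit and pad
r=q[(q[:,2]>.215)&(abs(q[:,0]-.61)<.09)&(abs(q[:,1]+.03)<.05)]
b=np.round(r[:,0]*200)
for fn in(np.min,np.max):
    t=np.array([[r[b==k,0].mean(),fn(r[b==k,1])] for k in np.unique(b)]); print("rail",np.polyfit(t[:,0],t[:,1],1))
sub=f[157:185,248:265]; p=P[157:185,248:265]; m=(sub.max(-1)<60); print("pad",p[m].mean(0),p[m].min(0),p[m].max(0))
E
```

```text
Traceback (most recent call last):
  File "h.py", line 22, in panel
    c=np.polyfit(t[:,0],t[:,1],1); r=abs(np.polyval(c,t[:,0])-t[:,1]); g=r<3; c=np.polyfit(t[g,0],t[g,1],1)
                                                                                ~~~~~~~~~~^^^^^^^^^^^^^^^^^
TypeError: expected non-empty vector for x
```

```bash
sed -i 's/^    m&=abs/    n,l,s,_=cv2.connectedComponentsWithStats(m.astype(np.uint8)); m=l==1+np.argmax(s[1:,4])\n    m\&=abs/; s/g=r<3; c=/g=r<=np.percentile(r,70); c=/' h.py
python3 - <<'E'
from h import *
P=np.load("top0.npy"); f=cv2.imread("pics/top0.png")
print(panel(P,f))
q=P.reshape(-1,3); ok=(q[:,2]>.03)&(q[:,2]<.07)
for nm,x0,x1 in(("L",.70,.76),("R",.46,.52)):
    k=ok&(q[:,0]>x0)&(q[:,0]<x1)&(q[:,1]>-.0)&(q[:,1]<.11); t=q[k]; t=t[np.argsort(-t[:,1])]
    print(nm,len(t)); print(t[:60:4].round(4).tolist())
r=q[(q[:,2]>.215)&(abs(q[:,0]-.61)<.09)&(abs(q[:,1]+.03)<.05)]
b=np.round(r[:,0]*200)
for fn in(np.min,np.max):
    t=np.array([[r[b==k,0].mean(),fn(r[b==k,1])] for k in np.unique(b)]); print("rail",np.polyfit(t[:,0],t[:,1],1))
sub=f[157:185,248:265]; p=P[157:185,248:265]; m=(sub.max(-1)<60); print("pad",p[m].mean(0),p[m].min(0),p[m].max(0))
E
```

```text
{'xmin': (np.float64(1.36), np.float64(509.7), np.float64(222.0)), 'xmax': (np.float64(0.64), np.float64(719.0), np.float64(222.0)), 'ymin': (np.float64(-0.59), np.float64(130.0), np.float64(613.3)), 'ymax': (np.float64(-0.56), np.float64(314.5), np.float64(613.3))}
L 81
[[0.7428, 0.0913, 0.0461], [0.7437, 0.0871, 0.0562], [0.7392, 0.0809, 0.0472], [0.7348, 0.0762, 0.0641], [0.733, 0.0717, 0.0311], [0.7304, 0.0666, 0.055], [0.7289, 0.0628, 0.0613], [0.7271, 0.0572, 0.0412], [0.728, 0.0532, 0.0518], [0.727, 0.0469, 0.0424], [0.7271, 0.0428, 0.0556], [0.7297, 0.0394, 0.0593], [0.7278, 0.0334, 0.0399], [0.7265, 0.0304, 0.0313], [0.7202, 0.0264, 0.0427]]
R 55
[[0.4804, 0.0669, 0.051], [0.4862, 0.0631, 0.0604], [0.4901, 0.057, 0.0552], [0.4929, 0.0501, 0.0612], [0.4997, 0.0438, 0.0599], [0.5009, 0.0378, 0.0497], [0.5018, 0.0315, 0.0428], [0.5028, 0.0252, 0.0341], [0.5027, 0.0185, 0.0364], [0.5136, 0.0122, 0.03], [0.5086, 0.0083, 0.0452], [0.5036, 0.0077, 0.0606], [0.5133, 0.0046, 0.062], [0.5001, 0.0043, 0.0629]]
rail [ 0.08377202 -0.09446182]
rail [ 0.08205646 -0.05453528]
pad [nan nan nan] [nan nan nan] [nan nan nan]
```

```bash
python3 -m jog '[37.6,-27.8,0,0,0,-1.22,1, 37.6,-27.8,0,0,0,-1.22,1, 37.6,-27.8,0,0,0,-1.22,1, 37.6,-27.8,0,0,0,-1.22,1, 37.6,-27.8,0,0,0,-1.22,1, 37.6,-27.8,0,0,0,-1.22,1, 37.6,-27.8,0,0,0,-1.22,1, 37.6,-27.8,0,0,0,-1.22,1]'; python3 -m jog '[0,0,0,0,0,0,1]'
```

```text
time: 0.95
position: [0.563, 0.3915, 0.2419]
tool_rot: [0.707, 0.707, -0.0, -0.0]
wrist_force: [0.1, 0.3, -0.8]
gripper_width: 0.0856
gripper_force: 0.0
time: 1.05
position: [0.5663, 0.3884, 0.2416]
tool_rot: [0.708, 0.706, -0.0, 0.001]
wrist_force: [-0.1, 0.1, -0.5]
gripper_width: 0.0857
gripper_force: 0.0
```

```bash
python3 -m jog '[5,-3.6,0,0,0,-0.014,1, 5,-3.6,0,0,0,-0.014,1, 5,-3.6,-5,0,0,-0.014,1, 5,-3.6,-10,0,0,-0.014,1, 5,-3.6,-15,0,0,-0.014,1, 5,-3.6,-19,0,0,-0.014,1, 5,-3.6,-21.6,0,0,-0.014,1, 5,-3.6,-21.6,0,0,-0.014,1]'
python3 - <<'E'
from h import *
f,P,d=grab("scene"); cv2.imwrite("pics/a.png",f[60:260,110:360].repeat(3,0).repeat(3,1)); s=robot.read_state(); print(s["qpos"],s["wrist_force"],robot.tip_reach)
E
```

```text
time: 1.85
position: [0.607, 0.356, 0.0198]
tool_rot: [0.709, 0.705, -0.005, -0.002]
wrist_force: [-1.1, -0.1, -0.0]
gripper_width: 0.0854
gripper_force: 0.0
[3.86353310e-01 5.86027997e-01 1.60095668e+00 2.64349841e-04
 9.60703929e-01 3.92150648e-01] [ 0.02582349 -0.53884748  0.56433065] 0.011
```

View pics/a.png

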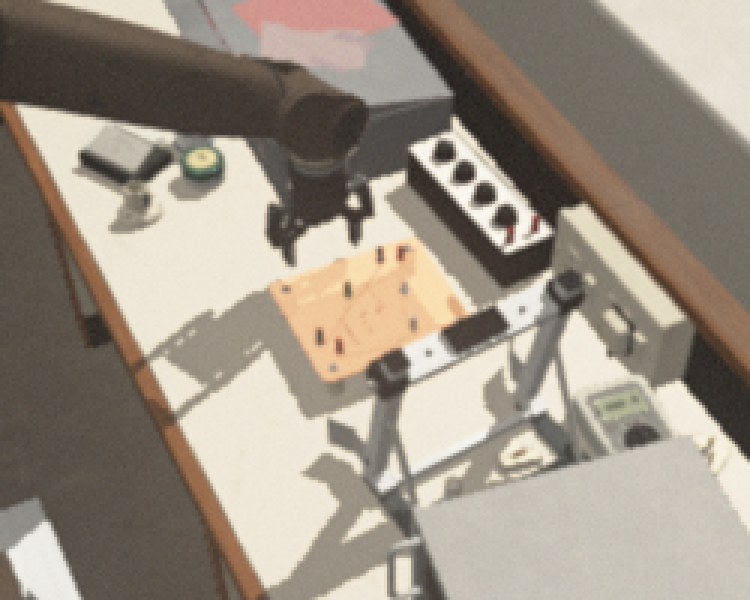

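```bash
python3 -m jog '[0,0,0,0,0,0,1, 0,0,0,0,0,0,1]'
```

```text
time: 2.1
position: [0.6136, 0.3581, 0.0297]
tool_rot: [0.709, 0.705, 0.002, 0.001]
wrist_force: [-0.4, 0.3, -0.4]
gripper_width: 0.0852
gripper_force: 0.0
```

```bash
python3 -m jog '[0,-1,-0.7,0,0,0,1, 0,-2,-0.7,0,0,0,1, 0,-3,-0.7,0,0,0,1, -0.2,-3.8,-0.7,0,0,0.015,1, -0.3,-4.6,-0.7,0,0,0.03,1, -0.4,-5.4,-0.7,0,0,0.045,1, -0.5,-6.2,-0.7,0,0,0.06,1, -0.6,-7,-0.7,0,0,0.075,1]'; python3 -m jog '[-0.1,-0.8,0,0,0,0.015,1, -0.15,-1.2,0,0,0,0.02,1, -0.15,-1.2,0,0,0,0.02,1]';  python3 - <<'E'
from h import *
f,P,d=grab("top"); print(panel(P,f)); s=robot.read_state(); print(s["position"])
E
```

```text
time: 2.9
position: [0.6057, 0.2865, 0.0194]
tool_rot: [0.682, 0.731, 0.0, -0.0]
wrist_force: [-0.1, 1.3, -0.1]
gripper_width: 0.0855
gripper_force: 0.7
time: 3.2
position: [0.6043, 0.2742, 0.0193]
tool_rot: [0.675, 0.737, -0.0, 0.0]
wrist_force: [-0.6, -0.3, 0.1]
gripper_width: 0.0855
gripper_force: 0.0
{'xmin': (np.float64(-4.93), np.float64(513.9), np.float64(166.5)), 'xmax': (np.float64(-5.12), np.float64(724.0), np.float64(166.5)), 'ymin': (np.float64(5.04), np.float64(77.8), np.float64(617.4)), 'ymax': (np.float64(8.26), np.float64(250.5), np.float64(617.4))}
[0.60430315 0.27446389 0.01927502]
```

```bash
python3 -m jog '[0,2,0,0,0,0,1, 0,2,5,0,0,0.15,1, 0,2,9,0,0,0.3,1, 4,0,9,0,0,0.45,1, 8,-3,9,0,0,0.6,1, 11,-6,9,0,0,0.75,1, 15.2,-8.9,9,0,0,0.9,1, 15.2,-8.9,9,0,0,1.05,1]';python3 -m jog '[0,0,0,0,0,0.15,1, 0,0,0,0,0,0.3,1, 0,0,0,0,0,0.45,1, 0,0,0,0,0,0.52,1, 0,0,-4,0,0,0.52,1, 0,0,-7,0,0,0.52,1, 0,0,-9,0,0,0.52,1, 0,0,-9,0,0,0.52,1]'; python3 -m jog '[0,0,0,0,0,0,1]'
```

```text
time: 4.05
position: [0.7604, 0.1824, 0.1087]
tool_rot: [0.214, 0.977, -0.0, 0.002]
wrist_force: [-0.7, 0.3, -0.6]
gripper_width: 0.0851
gripper_force: 0.0
time: 4.85
position: [0.7532, 0.1867, 0.0139]
tool_rot: [-0.044, 0.999, -0.0, -0.004]
wrist_force: [-0.9, 0.3, -0.1]
gripper_width: 0.0851
gripper_force: 0.0
time: 4.95
position: [0.7566, 0.1867, 0.0195]
tool_rot: [-0.044, 0.999, 0.0, 0.0]
wrist_force: [-0.0, -0.1, 0.8]
gripper_width: 0.0851
gripper_force: 0.0
```

```bash
python3 -m jog '[-0.8,-0.1,0,0,0,0,1, -1.4,-0.15,0,0,0,0,1, -2,-0.2,0,0,0,0,1, -2.5,-0.25,0,0,0,0,1, -3,-0.3,0,0,0,0,1, -3.45,-0.35,0,0,0,0,1, -3.45,-0.35,0,0,0,0,1]'; python3 -m jog '[3,0.3,0,0,0,0,1, 3,0.3,0,0,0,0,1]'
python3 - <<'E'
from h import *
f,P,d=grab("top"); print(panel(P,f)); s=robot.read_state(); print(s["position"])
E
```

```text
time: 5.65
position: [0.7214, 0.1825, 0.0197]
tool_rot: [-0.044, 0.999, -0.0, 0.0]
wrist_force: [0.4, 0.5, 0.7]
gripper_width: 0.0854
gripper_force: 0.6
time: 5.85
position: [0.7528, 0.1852, 0.0185]
tool_rot: [-0.043, 0.999, -0.0, -0.0]
wrist_force: [-0.1, -0.1, 0.4]
gripper_width: 0.0849
gripper_force: 0.0
{'xmin': (np.float64(29.99), np.float64(520.1), np.float64(118.3)), 'xmax': (np.float64(30.38), np.float64(697.1), np.float64(118.3)), 'ymin': (np.float64(5.32), np.float64(76.6), np.float64(607.2)), 'ymax': (np.float64(6.12), np.float64(154.9), np.float64(607.2))}
[0.75172837 0.18529615 0.0183169 ]
```

```bash
python3 -m jog '[0,0,5,0,0,-0.15,1, 0,0,9,0,0,-0.3,1, -4,3.5,9,0,0,-0.45,1, -8,7,9,0,0,-0.6,1, -12,10,9,0,0,-0.75,1, -15.9,12,9,0,0,-0.9,1, -15.9,12,9,0,0,-1.05,1, -15.9,12,9,0,0,-1.2,1]';python3 -m jog '[0,0,0,0,0,-0.15,1, 0,0,0,0,0,-0.3,1, 0,0,0,0,0,-0.37,1, 0,0,-4,0,0,-0.37,1, 0,0,-7,0,0,-0.37,1, 0,0,-9,0,0,-0.37,1, 0,0,-9,0,0,-0.37,1]'
python3 - <<'E'
from h import *
f,P,d=grab("top"); print(panel(P,f)); s=robot.read_state(); print(s["position"],s["tool_rot"])
E
```

```text
time: 6.7
position: [0.5894, 0.3064, 0.1084]
tool_rot: [0.53, 0.848, -0.001, -0.001]
wrist_force: [-0.0, -0.6, 0.1]
gripper_width: 0.0853
gripper_force: 0.0
time: 7.4
position: [0.5885, 0.3041, 0.0145]
tool_rot: [0.675, 0.738, -0.005, -0.003]
wrist_force: [-0.1, 0.0, -0.1]
gripper_width: 0.0852
gripper_force: 0.0
{'xmin': (np.float64(-4.92), np.float64(498.0), np.float64(169.3)), 'xmax': (np.float64(-4.52), np.float64(707.9), np.float64(169.3)), 'ymin': (np.float64(5.75), np.float64(76.2), np.float64(601.6)), 'ymax': (np.float64(5.39), np.float64(262.3), np.float64(601.6))}
[0.59029348 0.30477036 0.01697474] [ 0.67528438  0.73755132 -0.00262758 -0.00146654]
```

```bash
python3 -m jog '[0.15,-1.5,0,0,0,0,1, 0.25,-2.7,0,0,0,0,1, 0.35,-3.7,0,0,0,0,1, 0.4,-4.6,0,0,0,0,1, 0.5,-5.5,0,0,0,0,1, 0.6,-6.4,0,0,0,0,1, 0.65,-7.2,0,0,0,0,1, 0.7,-7.9,0,0,0,0,1]'; python3 -m jog '[0.05,-0.4,0,0,0,0,1, 0.05,-0.7,0,0,0,0,1]'; python3 -m jog '[0,-0.2,0,0,0,0,1, 0,-0.3,0,0,0,0,1]';  python3 -m jog '[0,-0.2,0,0,0,0,1, 0,-0.2,0,0,0,0,1]'
python3 - <<'E'
from h import *
f,P,d=grab("top"); print(panel(P,f)); s=robot.read_state(); print(s["position"],s["wrist_force"])
E
```

```text
time: 8.25
position: [0.5998, 0.2259, 0.0193]
tool_rot: [0.675, 0.737, 0.0, -0.0]
wrist_force: [-0.0, 2.3, 1.9]
gripper_width: 0.0855
gripper_force: 1.1
time: 8.45
position: [0.6002, 0.2192, 0.0192]
tool_rot: [0.675, 0.737, -0.0, -0.0]
wrist_force: [0.1, 2.6, 1.5]
gripper_width: 0.0853
gripper_force: 1.0
time: 8.65
position: [0.6002, 0.2165, 0.0192]
tool_rot: [0.675, 0.738, -0.0, -0.0]
wrist_force: [-0.2, 1.1, 1.8]
gripper_width: 0.0853
gripper_force: 1.1
time: 8.85
position: [0.6008, 0.2158, 0.0194]
tool_rot: [0.676, 0.737, 0.002, -0.0]
wrist_force: [0.9, 5.7, -1.1]
gripper_width: 0.0853
gripper_force: 2.8
{'xmin': (np.float64(-5.01), np.float64(502.4), np.float64(104.7)), 'xmax': (np.float64(-4.42), np.float64(712.6), np.float64(104.7)), 'ymin': (np.float64(5.31), np.float64(19.1), np.float64(605.0)), 'ymax': (np.float64(4.11), np.float64(184.7), np.float64(605.0))}
[0.60079779 0.21580328 0.01937827] [ 1.36042299  4.8069245  -0.89080714]
```

```bash
python3 -m jog '[0,-0.2,0,0,0,0,1, 0,-0.4,0,0,0,0,1, 0,-0.4,0,0,0,0,1]'; python3 -m jog '[-0.2,2.5,0,0,0,0,1, -0.4,5,2,0,0,0,0, -0.5,7,5,-0.13,-0.01,0,-1, -0.5,8,9,-0.26,-0.022,0,-1, -0.5,8,10,-0.39,-0.034,0,-1, -0.5,8,10,-0.52,-0.045,0,-1, -0.5,8,10,-0.65,-0.056,0,-1, -0.5,8,10,-0.78,-0.068,0,-1]'; python3 -m jog '[0,0,0,-0.1,-0.01,0,-1, 0,0,0,-0.18,-0.016,0,-1, 0,0,0,-0.18,-0.016,0,-1, 0,0,0,-0.18,-0.016,0,-1]'
python3 - <<'E'
from h import *
f,P,d=grab("top"); print(panel(P,f)); s=robot.read_state(); print(s["position"],R.from_quat(s["tool_rot"]).as_matrix().round(3).tolist(),s["qpos"].round(2))
E
```

```text
time: 9.2
position: [0.601, 0.2154, 0.02]
tool_rot: [0.676, 0.737, 0.005, -0.002]
wrist_force: [1.4, 16.7, -0.7]
gripper_width: 0.0854
gripper_force: 8.4
time: 10.0
position: [0.5955, 0.2907, 0.1199]
tool_rot: [0.623, 0.681, -0.259, 0.284]
wrist_force: [-0.6, 0.3, -0.4]
gripper_width: 0.0
gripper_force: 0.0
time: 10.4
position: [0.5951, 0.2903, 0.1185]
tool_rot: [0.598, 0.654, -0.314, 0.341]
wrist_force: [1.1, -0.2, 0.4]
gripper_width: -0.0001
gripper_force: 0.0
{'xmin': (np.float64(-4.95), np.float64(501.9), np.float64(111.8)), 'xmax': (np.float64(-5.16), np.float64(712.6), np.float64(111.8)), 'ymin': (np.float64(5.01), np.float64(19.5), np.float64(605.7)), 'ymax': (np.float64(4.98), np.float64(205.2), np.float64(605.7))}
[0.59549216 0.29017047 0.11939893] [[-0.05, 0.996, 0.071], [0.569, 0.087, -0.818], [-0.821, -0.0, -0.571]] [ 0.56  0.68  1.46 -0.82  1.58  0.73]
```

```bash
python3 -m jog '[0.1,-3.5,-6.5,0,0,0,-1, 0.1,-3.5,-6.5,0,0,0,-1, 0.3,-5.5,-8,0,0,0,-1, 0.55,-8.3,-10,0,0,0,-1, 0.55,-8.3,-10,0,0,0,-1, 0.55,-8.3,-10,0,0,0,-1]'
cat > path.py <<'E'
from h import *
t=np.radians(35); d=np.array([np.cos(t),-np.sin(t)]); u=np.array([np.sin(t),np.cos(t)])
def tcp(th,s=15):
    a=np.radians(th); c,si=np.cos(a),np.sin(a); w=np.array([-c,si]); n=np.array([-si,-c])
    ze=max(40*c-7*si,2*abs(c)); ex=min(.2126*(ze+k*n[1])-k*n[0] for k in(2,-2)); e=np.array([ex,ze])
    C=e+190*w+2*n+s*d if th<35 else e+(190-s)*w+2*n
    T=C-11*u-11*d; X=np.array([.087,-.996]); o=np.array([616.7,25.2])
    return np.r_[o+T[0]*X,T[1]]/10
E
python3 - <<'E'
from path import *
p=robot.read_state(); print(p["position"],p["wrist_force"])
for th in range(0,104,4): print(th,tcp(th).round(2))
E
```

```text
time: 11.05
position: [0.6012, 0.2066, 0.02]
tool_rot: [0.599, 0.653, -0.313, 0.341]
wrist_force: [-0.5, 0.2, 0.5]
gripper_width: -0.0002
gripper_force: 0.0
[0.60119746 0.20662326 0.02003992] [-0.50130936  0.15439798  0.47197687]
0 [60.06 20.94  2.67]
4 [60.06 20.91  3.94]
8 [60.07 20.79  5.18]
12 [60.09 20.58  6.39]
16 [60.12 20.31  7.57]
20 [60.15 19.96  8.7 ]
24 [60.19 19.52  9.78]
28 [60.23 19.   10.82]
32 [60.28 18.41 11.79]
36 [60.34 17.75 12.68]
40 [60.4  17.07 13.44]
44 [60.46 16.32 14.13]
48 [60.53 15.52 14.76]
52 [60.61 14.66 15.31]
56 [60.69 13.75 15.78]
60 [60.77 12.79 16.18]
64 [60.86 11.79 16.5 ]
68 [60.95 10.75 16.73]
72 [61.04  9.68 16.88]
76 [61.14  8.58 16.95]
80 [61.24  7.45 16.96]
84 [61.34  6.26 17.13]
88 [61.45  5.05 17.22]
92 [61.56  3.84 17.23]
96 [61.66  2.62 17.18]
100 [61.77  1.41 17.03]
```

```bash
python3 -m jog '[0,0,0.7,0,0,0,-1, 0,0,1.3,0,0,0,-1, 0,0,1.9,0,0,0,-1, 0,0,2.6,0,0,0,-1, 0,0,3.2,0,0,0,-1, 0,0,3.8,0,0,0,-1, 0,-0.1,4.4,0,0,0,-1, 0,-0.2,5,0,0,0,-1]'; python3 -m jog '[0,-0.15,0.55,0,0,0,-1, 0,-0.3,1.1,0,0,0,-1, 0,-0.5,1.7,0,0,0,-1, 0.05,-0.7,2.2,0,0,0,-1, 0.05,-0.95,2.8,0,0,0,-1, 0.1,-1.2,3.3,0,0,0,-1, 0.1,-1.45,3.8,0,0,0,-1]'
python3 - <<'E'
from h import *
f,P,d=grab("scene"); cv2.imwrite("pics/b.png",f[60:260,110:360].repeat(3,0).repeat(3,1)); s=robot.read_state(); print(s["position"],s["wrist_force"])
E
```

```text
time: 11.85
position: [0.6008, 0.2055, 0.0698]
tool_rot: [0.598, 0.654, -0.313, 0.342]
wrist_force: [0.3, 0.3, -1.7]
gripper_width: 0.0001
gripper_force: 0.5
time: 12.55
position: [0.6019, 0.1907, 0.1078]
tool_rot: [0.599, 0.653, -0.313, 0.342]
wrist_force: [0.2, 2.5, -0.7]
gripper_width: 0.0003
gripper_force: 0.6
[0.60220809 0.19047302 0.1087792 ] [-0.55577741 -0.13960272  0.03886744]
```

View pics/b.png

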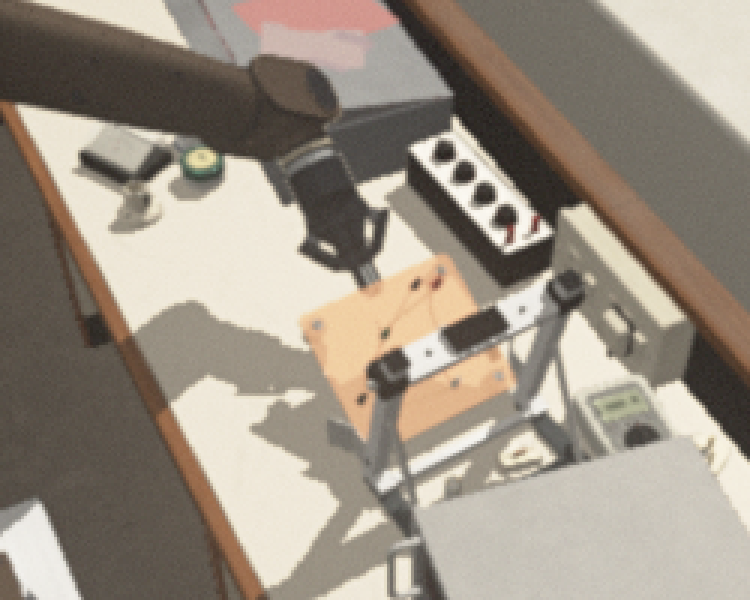

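```bash
python3 -m jog '[0,-0.3,0.5,0,0,0,-1, 0.05,-0.6,0.95,0,0,0,-1, 0.1,-0.95,1.4,0,0,0,-1, 0.1,-1.3,1.85,0,0,0,-1, 0.15,-1.65,2.25,0,0,0,-1, 0.2,-2,2.6,0,0,0,-1, 0.2,-2.35,2.95,0,0,0,-1, 0.25,-2.7,3.3,0,0,0,-1]'; python3 -m jog '[0,-0.4,0.3,0,0,0,-1, 0.05,-0.8,0.6,0,0,0,-1, 0.1,-1.25,0.9,0,0,0,-1, 0.15,-1.7,1.15,0,0,0,-1, 0.2,-2.15,1.4,0,0,0,-1, 0.25,-2.6,1.65,0,0,0,-1, 0.3,-3.1,1.85,0,0,0,-1, 0.3,-3.55,2.05,0,0,0,-1]'
python3 - <<'E'
from h import *
s=robot.read_state(); print(s["position"],s["wrist_force"])
f,P,d=grab("top"); np.save("t1.npy",P); cv2.imwrite("t1.png",f)
h=cv2.cvtColor(f,cv2.COLOR_BGR2HSV)
q=P[(h[...,0]>4)&(h[...,0]<22)&(h[...,1]>70)&(P[...,2]>.008)&(abs(P[...,0]-.61)<.12)&(abs(P[...,1]-.1)<.13)]
v=(q[:,:2]-[.6167,.0252])@np.array([.087,-.996]); print(len(q),np.polyfit(v,q[:,2],1),v.min(),v.max(),q[:,2].max())
E
```

```text
time: 13.4
position: [0.6043, 0.1637, 0.1406]
tool_rot: [0.598, 0.654, -0.313, 0.342]
wrist_force: [-0.0, 1.4, -1.2]
gripper_width: 0.0002
gripper_force: 0.4
time: 14.2
position: [0.6074, 0.128, 0.161]
tool_rot: [0.598, 0.654, -0.313, 0.342]
wrist_force: [-0.1, 0.2, -0.3]
gripper_width: -0.0001
gripper_force: 0.3
[0.60741446 0.1280155  0.16102679] [-0.0815316   0.23324135 -0.33998687]
2018 [-1.61386415  0.02069482] -0.10014905243156809 0.042449278952801435 0.25603682962784324
```

```bash
python3 -m jog '[0.05,-0.5,0.2,0,0,0,-1, 0.1,-1,0.35,0,0,0,-1, 0.15,-1.5,0.5,0,0,0,-1, 0.2,-2.05,0.6,0,0,0,-1, 0.25,-2.6,0.7,0,0,0,-1, 0.3,-3.1,0.75,0,0,0,-1, 0.35,-3.65,0.8,0,0,0,-1, 0.4,-4.2,0.85,0,0,0,-1]'; python3 -m jog '[0.05,-0.4,0,0,0,0,-1, 0.1,-0.8,0,0,0,0,-1, 0.1,-1.2,0.05,0,0,0,-1, 0.15,-1.6,0.1,0,0,0,-1, 0.2,-2,0.15,0,0,0,-1, 0.2,-2.4,0.15,0,0,0,-1, 0.25,-2.8,0.2,0,0,0,-1]'
python3 - <<'E'
from h import *
s=robot.read_state(); print(s["position"],s["wrist_force"])
f,P,d=grab("scene"); cv2.imwrite("pics/c.png",f[60:260,110:360].repeat(3,0).repeat(3,1))
E
```

```text
time: 15.05
position: [0.6113, 0.086, 0.1693]
tool_rot: [0.598, 0.654, -0.313, 0.342]
wrist_force: [-0.2, 0.2, 0.3]
gripper_width: -0.0002
gripper_force: 0.0
time: 15.75
position: [0.6138, 0.0582, 0.1713]
tool_rot: [0.598, 0.654, -0.313, 0.342]
wrist_force: [0.6, -0.3, 0.2]
gripper_width: -0.0
gripper_force: 0.1
[0.61375776 0.05824738 0.17131707] [ 0.59915885 -0.29969284  0.20719824]
```

View pics/c.png

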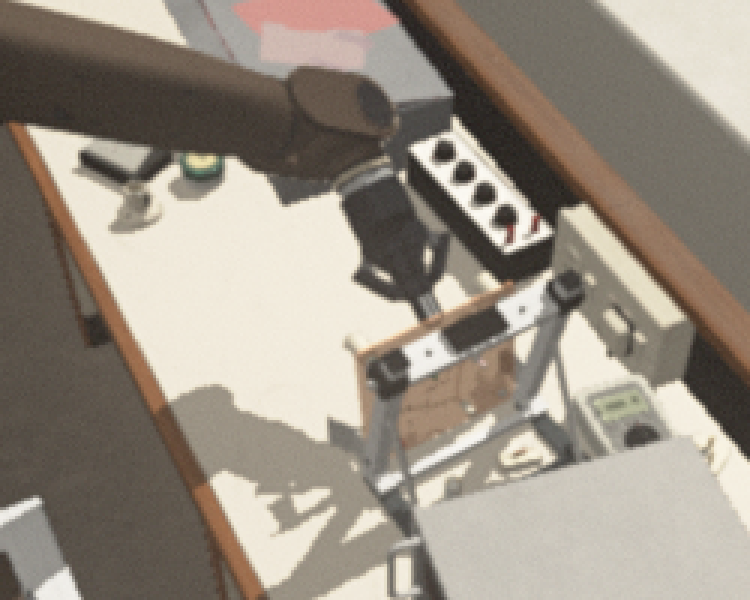

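```bash
python3 -m jog '[0.05,-0.4,0.05,0,0,0,-1, 0.1,-0.8,0.05,0,0,0,-1, 0.1,-1.2,0.1,0,0,0,-1, 0.15,-1.6,0.1,0,0,0,-1, 0.2,-2,0.1,0,0,0,-1, 0.2,-2.4,0.1,0,0,0,-1, 0.25,-2.8,0.05,0,0,0,-1, 0.3,-3.2,0.05,0,0,0,-1]'; python3 -m jog '[0.05,-0.4,-0.05,0,0,0,-1, 0.05,-0.8,-0.1,0,0,0,-1, 0.1,-1.2,-0.15,0,0,0,-1, 0.1,-1.5,-0.2,0,0,0,-1, 0.15,-1.8,-0.25,0,0,0,-1, 0.15,-1.8,-0.25,0,0,0,-1]'
```

```text
time: 16.6
position: [0.6168, 0.0262, 0.1717]
tool_rot: [0.598, 0.654, -0.313, 0.341]
wrist_force: [-0.5, -0.4, -0.2]
gripper_width: 0.0
gripper_force: 0.0
time: 17.2
position: [0.6182, 0.0081, 0.1692]
tool_rot: [0.599, 0.653, -0.313, 0.341]
wrist_force: [-0.2, -0.3, -0.5]
gripper_width: 0.0002
gripper_force: 0.0
```

```bash
python3 -m jog '[-0.2,2,1.2,0,0,0,-1, -0.4,5,3.5,0,0,0,-1, -0.8,10,7,0,0,0,-1, -1,14,10,0,0,0,-1, -1,14,10,0,0,0,-1]'
python3 - <<'E'
from h import *
f,P,d=grab("scene"); cv2.imwrite("pics/d.png",f[110:250,180:330].repeat(4,0).repeat(4,1))
X=np.array([.087,-.996])
for n in("top","scene"):
    if n=="top": f,P,d=grab("top")
    else: f,P,d=grab("scene")
    q=P.reshape(-1,3); ok=(abs(q[:,0]-.617)<.09)&(q[:,2]>.02)&(q[:,2]<.3); q=q[ok]; v=(q[:,:2]-[.6167,.0252])@X
    h=cv2.cvtColor(f,cv2.COLOR_BGR2HSV).reshape(-1,3)[ok]; m=(h[:,0]>4)&(h[:,0]<22)&(h[:,1]>90)&(v>-.06)&(v<.08)
    print(n,m.sum(),np.percentile(v[m],[2,50,98]),q[m][:,2].min(),q[m][:,2].max(), np.polyfit(q[m][:,2],v[m],1) if m.sum()>20 else 0)
    r=(q[:,2]>.215)&(v>.0)&(v<.09); print("rail",r.sum(),np.median(q[r][:,2]),np.polyfit(v[r],q[r][:,2],1))
E
```

```text
time: 17.7
position: [0.6096, 0.1526, 0.2742]
tool_rot: [0.599, 0.654, -0.309, 0.344]
wrist_force: [0.3, -0.3, 0.6]
gripper_width: 0.0002
gripper_force: 0.0
top 229 [0.00016833 0.01209711 0.02375982] 0.021399448865523585 0.16391801412415963 [ 0.16018544 -0.00237288]
rail 827 0.2303528650308071 [-0.12173316  0.23635464]
scene 14 [0.01862104 0.03842852 0.05489185] 0.04378817968428561 0.15871701985081543 0
rail 618 0.22996972214529776 [-0.28439809  0.24619029]
```

View pics/d.png

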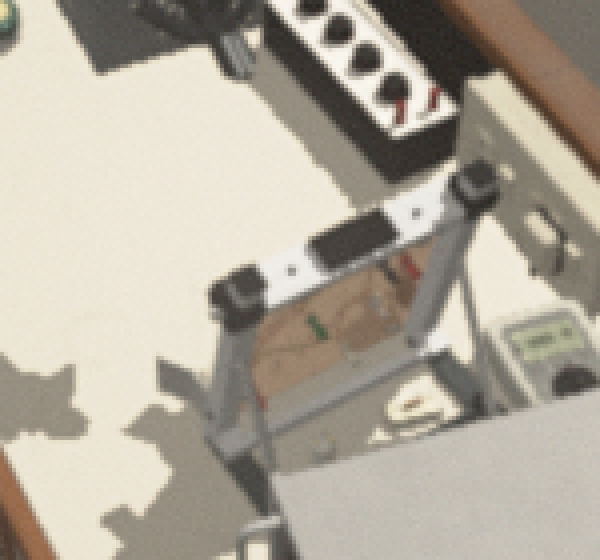

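Panel now leans on the uprights, behind the rail in this view. I'll press it lightly with the fingertip to make sure it is flat.

```bash
python3 -m jog '[0.2,-4,-3,0,0,0,-1, 0.6,-9,-6.5,0,0,0,-1, 0.8,-12,-8.8,0,0,0,-1, 1,-13.5,-9.8,0,0,0,-1, 1,-14,-10,0,0,0,-1, 1,-14.2,-10,0,0,0,-1, 1,-14.3,-10,0,0,0,-1]'; python3 -m jog '[0,-0.1,0,0,0,0,-1, 0,-0.2,0,0,0,0,-1]';python3 -m jog '[0,-0.1,0,0,0,0,-1, 0,-0.2,0,0,0,0,-1, 0,-0.2,0,0,0,0,-1]'
```

```text
time: 18.55
position: [0.6192, 0.0059, 0.1708]
tool_rot: [0.598, 0.653, -0.313, 0.343]
wrist_force: [-0.3, -0.4, -0.0]
gripper_width: -0.0002
gripper_force: 0.0
time: 18.75
position: [0.6194, 0.0049, 0.171]
tool_rot: [0.598, 0.654, -0.312, 0.343]
wrist_force: [-0.3, 6.7, 4.1]
gripper_width: 0.0001
gripper_force: 3.8
time: 19.05
position: [0.6194, 0.0048, 0.171]
tool_rot: [0.599, 0.654, -0.31, 0.342]
wrist_force: [-1.2, 11.7, 5.1]
gripper_width: 0.0002
gripper_force: 5.8
```

```bash
python3 -m jog '[-0.2,3,2,0,0,0,-1, -0.4,7,5,0,0,0,-1, -0.6,10,9,0.1,0.01,0,-1, -0.8,12,14,0.25,0.022,0,-1, -0.8,12,18,0.4,0.035,0,-1, -0.6,11,22,0.55,0.05,0,-1, -0.4,10,23,0.7,0.06,0,-1, -0.2,8,23,0.85,0.074,0,-1]'; python3 -m jog '[0.1,-3,0,0.15,0.013,0,-1, 0.3,-7,0,0.3,0.026,0,-1, 0.5,-12,0,0.32,0.028,0,-1, 0.5,-12.7,0,0.32,0.028,0,-1, 0.5,-12.7,0,0.32,0.028,0,-1, 0.5,-12.7,0,0.32,0.028,0,-1]'
python3 - <<'E'
from h import *
s=robot.read_state(); print(s["position"],R.from_quat(s["tool_rot"]).as_matrix().round(3).tolist(),s["qpos"].round(2),s["wrist_force"])
E
```

```text
time: 19.85
position: [0.6171, 0.083, 0.4062]
tool_rot: [0.673, 0.737, -0.032, 0.044]
wrist_force: [1.6, -0.9, -1.2]
gripper_width: 0.0003
gripper_force: 0.0
time: 20.45
position: [0.6213, -0.0442, 0.3998]
tool_rot: [0.671, 0.734, 0.07, -0.076]
wrist_force: [0.3, 0.2, 0.5]
gripper_width: -0.0
gripper_force: 0.0
[ 0.62127202 -0.04423545  0.39983217] [[-0.087, 0.996, -0.017], [0.975, 0.089, 0.206], [0.207, 0.001, -0.978]] [-0.31  0.12  1.5   0.19  1.6  -0.4 ] [0.30992915 0.24166029 0.50292317]
```

```bash
python3 -m jog '[0,-0.5,-4,0,0,0,-1, 0,0.2,-8,0,0,0,-1, 0,0.7,-11,0,0,0,-1, 0,1.1,-13.5,0,0,0,-1, 0,1.1,-13.5,0,0,0,-1]'; python3 -m jog '[0,0.1,-0.5,0,0,0,-1, 0,0.2,-1,0,0,0,-1, 0,0.3,-1.5,0,0,0,-1]'; python3 -m jog '[0,0.1,-0.5,0,0,0,-1, 0,0.2,-1,0,0,0,-1]'
python3 - <<'E'
from h import *
f,P,d=grab("scene"); cv2.imwrite("pics/e.png",f[110:250,180:330].repeat(4,0).repeat(4,1))
E
```

```text
time: 20.95
position: [0.619, -0.0309, 0.2598]
tool_rot: [0.67, 0.734, 0.068, -0.08]
wrist_force: [-0.5, -0.5, -0.4]
gripper_width: -0.0001
gripper_force: 0.0
time: 21.25
position: [0.6222, -0.0313, 0.2512]
tool_rot: [0.671, 0.734, 0.071, -0.075]
wrist_force: [-0.3, 0.3, 0.0]
gripper_width: -0.0001
gripper_force: 0.0
time: 21.45
position: [0.6218, -0.0294, 0.2406]
tool_rot: [0.672, 0.733, 0.071, -0.076]
wrist_force: [0.3, 1.4, 2.8]
gripper_width: -0.0001
gripper_force: 1.8
```

View pics/e.png

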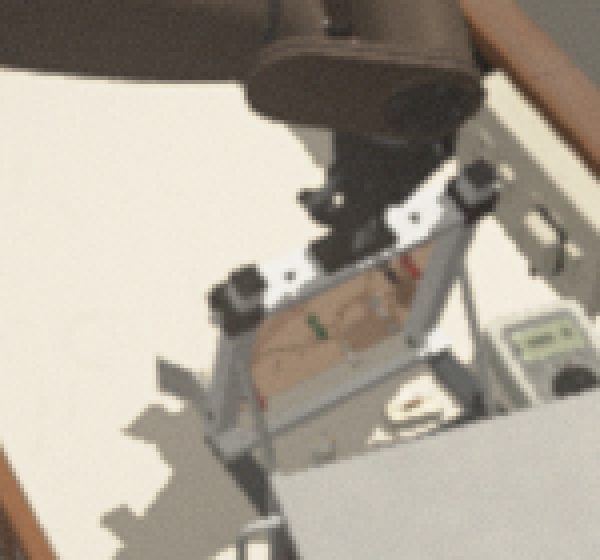

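```bash
python3 -m jog '[0,0.1,-0.4,0,0,0,-1, 0,0.15,-0.8,0,0,0,-1, 0,0.25,-1.2,0,0,0,-1, 0,0.35,-1.6,0,0,0,-1]'; python3 -m jog '[0,0.05,-0.2,0,0,0,-1, 0,0.1,-0.4,0,0,0,-1]'; python3 -m jog '[0,0,-0.1,0,0,0,-1, 0,0.05,-0.2,0,0,0,-1]'
```

```text
time: 21.9
position: [0.6214, -0.0259, 0.2232]
tool_rot: [0.672, 0.733, 0.07, -0.076]
wrist_force: [0.6, 0.4, 3.4]
gripper_width: -0.0002
gripper_force: 1.7
time: 22.1
position: [0.6214, -0.025, 0.219]
tool_rot: [0.672, 0.733, 0.07, -0.076]
wrist_force: [-0.4, 1.2, 3.1]
gripper_width: -0.0001
gripper_force: 1.5
time: 22.3
position: [0.6214, -0.0247, 0.2176]
tool_rot: [0.672, 0.733, 0.07, -0.076]
wrist_force: [-1.2, -0.7, 6.8]
gripper_width: -0.0002
gripper_force: 3.3
```

```bash
python3 -m jog '[0,0,-0.1,0,0,0,-1, 0,0.05,-0.2,0,0,0,-1]';python3 -m jog '[0,0,-0.1,0,0,0,-1, 0,0,-0.1,0,0,0,-1]'
```

```text
time: 22.5
position: [0.6214, -0.0247, 0.2175]
tool_rot: [0.672, 0.734, 0.07, -0.076]
wrist_force: [-4.1, -1.4, 12.7]
gripper_width: -0.0
gripper_force: 6.1
time: 22.7
position: [0.6214, -0.0247, 0.2175]
tool_rot: [0.672, 0.734, 0.07, -0.076]
wrist_force: [-4.8, -0.7, 13.4]
gripper_width: -0.0001
gripper_force: 6.0
```

```bash
python3 -m jog '[0,-0.5,2,0,0,0,-1, 0,-1.2,6,0,0,0,-1, 0,-1.5,10,0,0,0,-1, -2,5,15,0,0,0,-1, -2,10,17,0,0,0,-1, -2,15,17,0,0,0,-1, -2,20,17,0,0,0,-1, -2,25,17,0,0,0,-1]'; python3 -m jog '[0,0,0,0,0,0,-1, 0,0,0,0,0,0,-1]'
python3 - <<'E'
from h import *
f,P,d=grab("scene"); g,P2,_=grab("top"); a=f[110:250,180:330].repeat(3,0).repeat(3,1); b=cv2.resize(g[110:235,195:300],None,fx=3.3,fy=3.36,interpolation=cv2.INTER_CUBIC)
cv2.imwrite("pics/f.png",np.hstack([a,b]) if a.shape[0]==b.shape[0] else np.hstack([a,cv2.resize(b,(b.shape[1],a.shape[0]))]))
E
```

```text
time: 23.5
position: [0.6012, 0.1934, 0.3832]
tool_rot: [0.672, 0.733, 0.07, -0.076]
wrist_force: [0.3, 0.1, -0.0]
gripper_width: 0.0001
gripper_force: 0.0
time: 23.7
position: [0.601, 0.1929, 0.3818]
tool_rot: [0.671, 0.734, 0.069, -0.077]
wrist_force: [0.6, -0.8, 0.0]
gripper_width: -0.0002
gripper_force: 0.0
```

View pics/f.png

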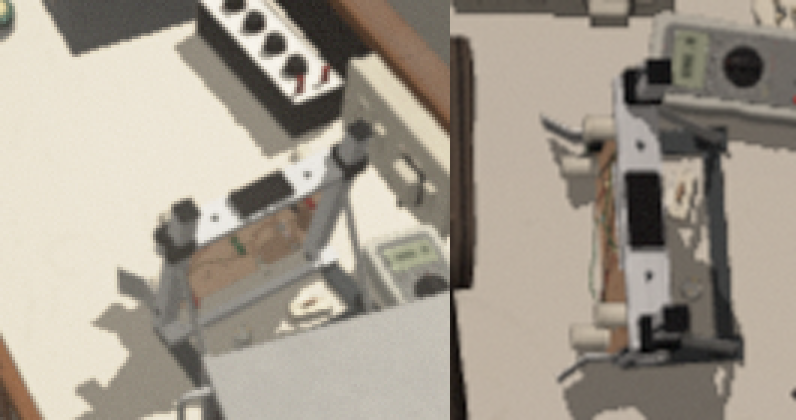

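The panel stands between the ears with its feet facing out, and the rail sits on its top edge (pad at about (262,192) left, (645,210) right). The arm is clear, so I'm handing in.

```bash
python3 -c "
from station import robot
print(robot.sign_off())"
```

```text
the job is handed in; nothing more can be done
None
```

I handed the job in at about 24 s: the panel leans on both uprights with its feet facing out, the clamp rail is pressed down onto its top edge, and the arm is clear. The sign-off gave no verdict. I pressed the panel and the rail until each met a firm stop, saw nothing on the bench disturbed, and did not measure the lower edge's height during the tip.

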